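# Weigh the conditioner jar on the grooming-table balance

### The job

Weigh the closed jar that stands on the balance: swing the chest's lid open past its balance point so that it stays open by itself, lift out weights by their knobs and stand them in the empty aluminium dish on the other pan until the beam is level, its pointer resting between the two thick middle marks. Leave the weights that are not needed in the chest, leave the jar and the dish on their pans and the lid open, and do not disturb the other things on the table.

Things in the scene. Friction and masses are not known exactly. Their poses are not given: they have to be found in the camera images.
- balance: grey two-pan balance fixed to the table: base 120 x 170 x 40 mm, white upright dial in the middle (85 mm wide, top at 200 mm), beam along y, a pan 140 mm to either side. The pans stay horizontal as they move; level, their tops are 100 mm above the table. The jar is on the +y pan, the dish on the -y pan. Origin: on the table under the middle; x to the far side, y along the beam, z up
- beam (a joint): tilt of the beam, rad: 0 level, positive when the +y pan is higher, stops at -0.14 and 0.14. It rests at an angle proportional to the imbalance, 0.039 rad per 100 g, up to the stops, and settles in about 1 s. The black pointer stands between the two thick marks while the tilt is within 0.038 rad of level
- panl_top (a point): centre of the top of the +y pan (steel disc, 120 mm across); it moves with the beam
- panr_top (a point): centre of the top of the -y pan (same)
- jar: closed round white plastic jar of conditioner, 84 mm across, 100 mm tall, on the +y pan. What is in it varies: it weighs between 0.62 and 0.88 kg. Two of the three weights in the dish always level it; which two varies. Origin: centre of its underside
- dish: empty round aluminium dish, 60 g, rim 150 mm across, 16 mm high, flat floor 3 mm thick and 122 mm across inside, standing loose on the -y pan, which is up at first. Origin: centre of its underside
- chest: wooden weight chest fixed to the table, 140 x 250 x 90 mm (x, y, z), walls and floor 6 mm thick, closed by a hinged lid. Origin: centre of its underside; x from the front (handle side) to the hinge side, y along the length. The weights stand in a row along y, 68 mm apart, on its floor
- lid (a joint): opening angle of the chest's lid, rad: 0 shut, 1.9 fully open, leaning back on its stop. It swings freely (250 g, 140 x 250 x 8 mm): below about 1.5 it falls shut, above it falls open and stays
- lid_handle (a point): middle of the steel bar handle on top of the lid: round bar 11 mm thick and 100 mm long along the chest's y, 35 mm above the lid's upper face, 30 mm from the front edge. Its frame turns with the lid
- lid_hinge (a point): middle of the lid's hinge line, at the far (+x) upper rim of the chest; the hinge runs along the chest's y axis
- w_big: the largest of three dark steel knob weights, 450 g: an upright round block 44 mm across and 44 mm high, a short neck, then a round grip knob 22 mm across and 21 mm high, 78 mm tall in all. Origin: centre of its underside; z up. It stands in the chest at first; which weight is where in the row varies
- w_middle: the middle-sized of three dark steel knob weights, 300 g: an upright round block 38 mm across and 36 mm high, a short neck, then a round grip knob 22 mm across and 21 mm high, 70 mm tall in all. Origin: centre of its underside; z up. It stands in the chest at first; which weight is where in the row varies
- w_small: the smallest of three dark steel knob weights, 150 g: an upright round block 30 mm across and 26 mm high, a short neck, then a round grip knob 22 mm across and 21 mm high, 60 mm tall in all. Origin: centre of its underside; z up. It stands in the chest at first; which weight is where in the row varies
- comb: steel comb with a wooden handle, 180 mm long, lying flat; leave it alone. Origin: under its middle
- pinkbrush: pink brush with rubber tips, 175 mm long, lying flat; leave it alone. Origin: under its middle
- spray: clear spray bottle, 64 mm across, 197 mm tall; leave it alone. Origin: centre of its underside
- tin: low round aluminium tin, 66 mm across, 50 mm tall; leave it alone. Origin: centre of its underside
- clipper: black hair clipper, 170 mm long, lying flat; leave it alone. Origin: under its middle
Mind the look-alikes: they are no part of the job. There is more than one size of the jar; the one meant has the size given above.

How it is judged:
By the outcome, as a careful person would: the job done as asked, in the order asked, and still so for the second after the job is handed in, with the robot touching nothing.
It also fails if it takes over 72 s, if anything falls off the work surface, if the arm or the gripper's body presses on something with over 40 N, if the wrist force passes 120 N, or if a joint passes its speed limit or range.

### The arm

A 7-joint arm with a two-finger parallel gripper is mounted at the origin on the work surface. World frame = base frame: x ahead of the robot, y to its left, z up, the work surface at z = 0. Lengths are in m, angles in degrees, forces in N, time in s.
With the tool pointing down it reaches from about 0.4 to 0.75 m from the base axis. Payload 19.5 kg.
Tool frame: the origin (TCP) lies on the front face of the gripper's body, between the roots of the fingers; the fingertips stand 73 mm ahead of it and the grasp point (between the pads) lies manip.grip_depth ahead of it (manip.grip_depth is the distance from the TCP to the grasp point, in m); z points along the fingers, y is the line along which they close (so a half turn about z gives the same grasp; the last joint's range is limited). The gripper opens to 85 mm and grips with 20 to 120 N. Pads are 22 mm wide; open, the fingers measure 114 mm over their backs; the gripper's body (76 mm by 85 mm) begins 54 mm behind the grasp point. The pads swing forward as they close: fully open they stand 13 mm farther back than shut.
Start: joints at [-68.05, 40.479, -1.581, 85.061, 1.261, 54.483, -4.326], TCP at [0.237, 0.524, 0.304] pointing down, gripper open.
Joint ranges: [-155.06, 155.06], [-18.47, 123.98], [-90, 86.84], [0, 140.48], [-83.41, 263.41], [0, 116], [-161.91, 161.91]. Speed limits (degrees/s): [108.29, 108.29, 147.25, 147.25, 172.46, 172.46, 172.46].

### API

Orientations are given as [roll, pitch, yaw] about the fixed x, y, z axes, in that order (R = Rz(yaw) Ry(pitch) Rx(roll)).
In Python, from cell import telemetry, optics, job, manip gives the robot as it stands.
- The arm moves only by the shell command python3 -m creep 'ROWS' [OPENING] [FORCE]. ROWS is JSON, a list of rows, each a list of 6 numbers: the shift along the tool's x, y, z as a fraction of full scale, then the turn, a rotation vector about the tool's x, y, z as a fraction of full scale. In form: [[dx, dy, dz, wx, wy, wz], ...]. A call has 1 to 8 rows; each row is the pose to reach, as a shift and turn from the pose commanded when the call began, along the tool's axes at that moment; what a row does not reach only later rows make up. Full scale, the value 1, is 800 mm for a shift and pi/4 rad for a turn. A row lasts 1/12 s, in which the tool goes at most 41.7 mm and 7.16 degrees, less where a joint would pass 70% of its speed; a pose out of reach is approached as far as the arm can. A call with a number of a shift or a turn outside -1 to 1 is refused whole. A call with a gripper value outside its range is refused whole. OPENING is the finger opening in mm, from 0 to 85.4, set as the call begins (- or left out, the last holds). The fingers move at their own pace and stop on an object; FORCE is the grip in N (left out, the last holds). Time passes only in rows, so rows that repeat a pose let the fingers close. It gives the time, the measured TCP pose, the force, the opening and the grip force at its end, in the units of the state.
- telemetry.read_state(): the state, without advancing time (a new reading comes with each control period).
- optics.grab_frame(name): name is "scene" or "top" or "wrist"; returns a dict with "color" (480x640x3 uint8, blue, green, red), "depth" (480x640 float32, m along the optical axis (not along the pixel's ray), 0 where there is no reading), "fx", "fy", "cx", "cy" (pixels), "camera_from_world" (4x4, takes a point from world to camera coordinates). Camera axes: x right, y up, looking along -z (the intrinsics and any distortion apply to the point x, -y, -z); pixel columns grow to the right and rows downward; lengths in m; the calibration is good to about 2 mm. A picture is of the moment at which its call begins.
- job.job_done(): hands the job in; it is judged then, once.
The state is a dict: "clock": time; "qpos": joint angles; "qvel": joint speeds; "joint_torque": joint torques, N m; "tool_pos": TCP position; "tool_rot": TCP orientation; "contact_force": force on the tool from outside, world axes, zero at the start; "moment": the same for the moment, N m; "finger_gap": opening from 0.0 (shut) to 1.0 (fully open); "grasp_force": force on a finger pad.
Only numpy, scipy, OpenCV 4.12 (cv2) and the standard library are available. Lean on these libraries where they do the work, as an engineer would, in place of code of your own. Each camera call takes 0.05 s, during which the arm holds its last target. There are 200 camera calls.

## Working session

There is one attempt and no reset: what is moved stays moved. The work goes in short steps, Python scripts to look and compute and a shell command to move; the robot and the scene stay as the last step left them, time stands still between calls to the robot, and variables do not carry over. Pictures are saved under pics/ and viewed, at most 10 in all, crops included, and the job is handed in when it is done.

```bash
mkdir -p pics; ls
cat > h.py <<'E'
import numpy as np, cv2
from cell import telemetry, optics, job, manip
from scipy.spatial.transform import Rotation as R
def grab(n):
    f=optics.grab_frame(n); return f
def pts(f):
    d=f["depth"]; v,u=np.mgrid[0:480,0:640]
    p=np.stack([(u-f["cx"])/f["fx"]*d,-(v-f["cy"])/f["fy"]*d,-d],-1)
    T=np.linalg.inv(f["camera_from_world"]); return p@T[:3,:3].T+T[:3,3]
def delta(target,rpy=None):
    s=telemetry.read_state(); r0=R.from_euler('xyz',s["tool_rot"],degrees=True)
    d=r0.inv().apply(np.array(target)-s["tool_pos"])/0.8
    w=np.zeros(3)
    if rpy is not None: w=(r0.inv()*R.from_euler('xyz',rpy,degrees=True)).as_rotvec()/(np.pi/4)
    return np.round(np.r_[d,w],4)
E
python3 - <<'E'
from h import *
print(telemetry.read_state(), manip.grip_depth)
for n in("scene","top"):
    f=grab(n); cv2.imwrite(f"pics/{n}0.png",f["color"]); np.savez(f"{n}0.npz",p=pts(f),c=f["color"])
    print(n,np.linalg.inv(f["camera_from_world"]).round(3).tolist(),f["fx"])
E
```

```text
pics
{'clock': 0.0, 'qpos': array([-68.04921298,  40.51172597,  -1.58238478,  85.08471989,
         1.25988863,  54.48458582,  -4.32437597]), 'qvel': array([ 0.01237514, -0.02439808, -0.02057357, -0.03700003, -0.01097482,
        0.04845625,  0.03744612]), 'joint_torque': array([ 1.90468603e-05, -8.83225679e+01,  1.23458259e+00, -2.36162692e+01,
        1.69967621e-02,  6.70751760e-03,  8.00657119e-06]), 'tool_pos': array([0.23690251, 0.52371262, 0.30344815]), 'tool_rot': array([-1.79936298e+02,  1.61671817e-03,  1.55661128e+02]), 'contact_force': array([-1.00191062,  0.92343588,  0.21271518]), 'moment': array([ 0.01215675, -0.00557263, -0.01367839]), 'grasp_force': 0.0, 'finger_gap': 0.9969703669066877} 0.0539
scene [[0.138, -0.723, 0.677, 1.307], [0.99, 0.113, -0.082, -0.025], [-0.017, 0.681, 0.732, 0.898], [0.0, 0.0, 0.0, 1.0]] 436.46903233460336
top [[-0.08, 0.974, -0.213, 0.28], [-0.997, -0.079, 0.012, 0.068], [-0.005, 0.213, 0.977, 1.435], [0.0, 0.0, 0.0, 1.0]] 575.3249063400367
```

View pics/scene0.png

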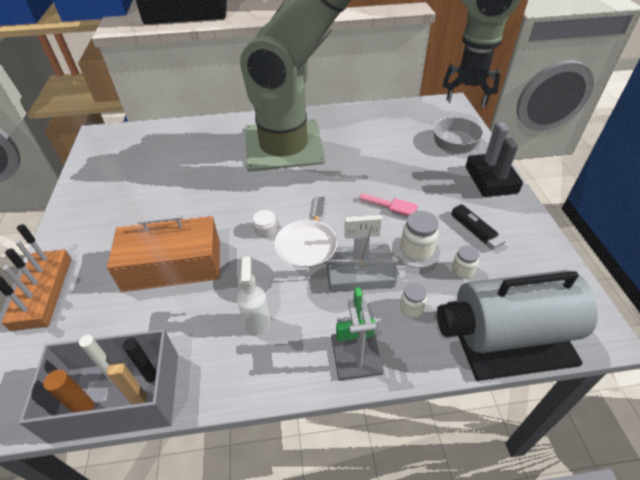

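View pics/top0.png

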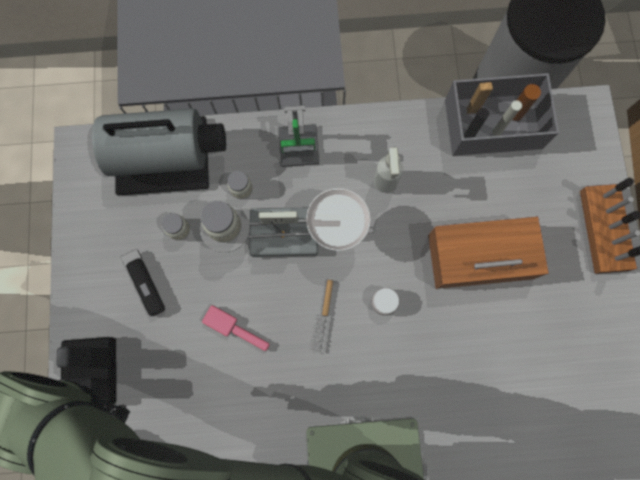

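The scene view shows the closed chest at about (165,250), the dish at (305,243) and the jar at (420,235). In the top view the chest is at (489,252) with its handle at (498,264) facing the robot, the dish is at (338,219) and the jar at (220,222).

Run:
```python
from h import *
D=np.load("top0.npz");p=D["p"];c=D["c"].astype(int)
v,u=np.mgrid[0:480,0:640]
# lid top
roi=(u>420)&(u<560)&(v>205)&(v<300)
print("hist z",np.histogram(p[roi][:,2],np.arange(0,.2,.01)))
m=roi&(p[...,2]>.085)&(p[...,2]<.108)
(ctr,sz,a)=cv2.minAreaRect((p[m][:,:2]*1000).astype(np.float32)); print("lid",ctr,sz,a,np.median(p[m][:,2]))
m=roi&(p[...,2]>.118)&(p[...,2]<.16); q=p[m]; print("handle",m.sum(),cv2.minAreaRect((q[:,:2]*1000).astype(np.float32)),np.median(q[:,2]),q[:,2].max())
m=(u>300)&(u<375)&(v>185)&(v<255)&(p[...,2]>.06)&(p[...,2]<.16); q=p[m]
print("dish",cv2.minEnclosingCircle((q[q[:,2]>np.percentile(q[:,2],30)][:,:2]*1000).astype(np.float32)),np.percentile(q[:,2],[5,30,50,90,98]))
m=(u>190)&(u<255)&(v>195)&(v<255)&(p[...,2]>.17); q=p[m]
print("jar",cv2.minEnclosingCircle((q[:,:2]*1000).astype(np.float32)),np.percentile(q[:,2],[5,50,95]))
m=(u>250)&(u<305)&(v>203)&(v<225)&(p[...,2]>.19); q=p[m]
print("dial",cv2.minAreaRect((q[:,:2]*1000).astype(np.float32)),np.median(q[:,2]))
m=(u>370)&(u<402)&(v>140)&(v<195)&(p[...,2]>.05)&(p[...,2]<.25);q=p[m];print("spray",q.mean(0),q.min(0),q.max(0))
m=(u>365)&(u<405)&(v>280)&(v<320)&(p[...,2]>.04)&(p[...,2]<.25);q=p[m];print("tin",q.mean(0))
```

```text
hist z (array([2127,   84,   89,   86,   96,   88,   95,   91,  147, 4878, 1022,
          1,    3,  203,   21,    0,    0,    0,    0]), array([0.  , 0.01, 0.02, 0.03, 0.04, 0.05, 0.06, 0.07, 0.08, 0.09, 0.1 ,
       0.11, 0.12, 0.13, 0.14, 0.15, 0.16, 0.17, 0.18, 0.19]))
lid (505.1488037109375, -338.47784423828125) (141.4468231201172, 252.6571807861328) 1.0989798307418823 0.09728227339913431
handle 227 ((465.00848388671875, -337.95849609375), (11.0175142288208, 107.98650360107422), 0.9164910912513733) 0.1363027135627337 0.14609713917641232
dish ((600.2725219726562, 16.91579818725586), 74.85468292236328) [0.11717458 0.1208004  0.12269149 0.13181317 0.13624438]
jar ((464.3249206542969, 189.26748657226562), 220.44400024414062) [0.17473423 0.17944667 0.1840418 ]
dial ((459.357666015625, 95.42443084716797), (353.33251953125, 79.71509552001953), 21.490415573120117) 0.19837893909497795
spray [ 0.70802424 -0.11254754  0.14048404] [ 0.6771799  -0.14657806  0.05010948] [ 0.74895198 -0.08764496  0.20237245]
tin [ 0.40950413 -0.08303256  0.04852245]
```

```bash
cat >> h.py <<'E'
def plan(*T):
    "print deltas along a chain of (xyz,rpy) poses"
    s=telemetry.read_state(); p0=s["tool_pos"]; r0=R.from_euler('xyz',s["tool_rot"],degrees=True)
    for p,e in T:
        r=R.from_euler('xyz',e,degrees=True)
        print(list(np.round(np.r_[r0.inv().apply(np.array(p)-p0)/.8,(r0.inv()*r).as_rotvec()/(np.pi/4)],4)))
        p0,r0=np.array(p),r
E
python3 - <<'E'
from h import *
plan(([.45,.15,.38],[180,0,115]),([.465,-.338,.30],[180,0,91.1]))
E
```

```text
[np.float64(-0.4352), np.float64(-0.316), np.float64(-0.0953), np.float64(-0.0011), np.float64(0.0005), np.float64(0.9036)]
[np.float64(-0.5608), np.float64(-0.2408), np.float64(0.1), np.float64(0.0), np.float64(-0.0), np.float64(0.5311)]
```

```bash
python3 -m creep '[[-0.11,-0.08,-0.095,0,0,0.2],[-0.22,-0.16,-0.095,0,0,0.4],[-0.435,-0.316,-0.095,0,0,0.9],[-0.435,-0.316,-0.095,0,0,0.9],[-0.435,-0.316,-0.095,0,0,0.9],[-0.435,-0.316,-0.095,0,0,0.9],[-0.435,-0.316,-0.095,0,0,0.9],[-0.435,-0.316,-0.095,0,0,0.9]]' 50
python3 - <<'E'
from h import *
plan(([.45,.05,.38],[180,0,105]),([.465,-.338,.30],[180,0,91.1]))
E
```

```text
clock: 0.77
tool_pos: [0.397, 0.2418, 0.3678]
tool_rot: [-180.0, 0.0, 115.1]
contact_force: [1.2, 0.7, -0.2]
finger_gap: 0.581
grasp_force: 0.0
[np.float64(-0.2451), np.float64(-0.0419), np.float64(-0.0152), np.float64(-0.0003), np.float64(0.0003), np.float64(0.2255)]
[np.float64(-0.4733), np.float64(-0.1074), np.float64(0.1), np.float64(0.0), np.float64(-0.0), np.float64(0.3089)]
```

```bash
python3 -m creep '[[-0.245,-0.042,-0.015,0,0,0.225],[-0.245,-0.042,-0.015,0,0,0.225],[-0.245,-0.042,-0.015,0,0,0.225],[-0.245,-0.042,-0.015,0,0,0.225],[-0.245,-0.042,-0.015,0,0,0.225],[-0.245,-0.042,-0.015,0,0,0.225]]'
python3 -m creep '[[-0.473,-0.107,0.03,0,0,0.3],[-0.473,-0.107,0.03,0,0,0.3],[-0.473,-0.107,0.06,0,0,0.3],[-0.473,-0.107,0.06,0,0,0.3],[-0.473,-0.107,0.1,0,0,0.3],[-0.473,-0.107,0.1,0,0,0.3],[-0.473,-0.107,0.1,0,0,0.3],[-0.473,-0.107,0.1,0,0,0.3]]'
python3 - <<'E'
from h import *
plan(([.465,-.338,.27],[180,0,91.1]))
f=grab("wrist");cv2.imwrite("pics/w1.png",f["color"]); p=pts(f)
m=(p[...,2]>.118)&(p[...,2]<.15)&(abs(p[...,0]-.465)<.04)&(abs(p[...,1]+.338)<.07); q=p[m]
print(m.sum()); 
if m.sum(): print(cv2.minAreaRect((q[:,:2]*1000).astype(np.float32)),np.percentile(q[:,2],[5,50,95]))
E
```

```text
clock: 1.27
tool_pos: [0.4505, 0.0459, 0.38]
tool_rot: [180.0, 0.1, 104.6]
contact_force: [-0.3, -0.3, 0.2]
finger_gap: 0.586
grasp_force: 0.0
clock: 1.93
tool_pos: [0.4622, -0.2758, 0.3165]
tool_rot: [-180.0, -0.0, 91.5]
contact_force: [1.5, 0.8, 0.4]
finger_gap: 0.584
grasp_force: 0.0
[np.float64(-0.0779), np.float64(0.0014), np.float64(0.0581), np.float64(-0.0003), np.float64(-0.0004), np.float64(0.0097)]
2369
((466.6200866699219, -337.78631591796875), (10.993158340454102, 110.60578918457031), 1.0204432010650635) [0.13335545 0.13648823 0.13800715]
```

```bash
python3 -m creep '[[-0.077,0.005,0.09,0,0,0],[-0.077,0.005,0.1,0,0,0],[-0.0775,0.005,0.12,0,0,0],[-0.0775,0.005,0.14,0,0,0],[-0.0775,0.005,0.159,0,0,0],[-0.0775,0.005,0.159,0,0,0],[-0.0775,0.005,0.159,0,0,0]]' 40 30
python3 -m creep '[[0,0,0,0,0,0],[0,0,0,0,0,0],[0,0,0,0,0,0],[0,0,0,0,0,0],[0,0,0,0,0,0],[0,0,0,0,0,0]]' 0 40
python3 - <<'E'
from h import *
s=telemetry.read_state(); print(s["tool_pos"],s["tool_rot"],s["contact_force"])
H=np.array([.576,.09]); B=np.array([.4666,.1325]); v=B-H
for k in range(1,17):
    th=1.72*k/16; c,n=np.cos(th),np.sin(th)
    b=H+[c*v[0]+n*v[1],-n*v[0]+c*v[1]]
    t=np.radians(12)*k/16; zt=np.array([-np.sin(t),-np.cos(t)]); z0=np.array([0,-1])
    d=b-B-.0565*(zt-z0)
    # world dx -> tool y, dz -> -tool z
    print(k,(d[0]/.8).round(4),(-d[1]/.8).round(4),round(np.degrees(t)/45,3), 'half-2 rel' if k>8 else '')
E
```

```text
clock: 2.57
tool_pos: [0.4682, -0.3355, 0.1899]
tool_rot: [-179.9, -0.0, 91.5]
contact_force: [0.1, 0.2, -0.4]
finger_gap: 0.47
grasp_force: 0.0
clock: 3.07
tool_pos: [0.4671, -0.3359, 0.1911]
tool_rot: [-179.9, 0.0, 91.5]
contact_force: [-11.7, 1.9, 12.0]
finger_gap: 0.109
grasp_force: 39.1
[ 0.46705624 -0.33594591  0.19112517] [-1.79896988e+02  1.75617518e-03  9.14928264e+01] [-11.71447129   1.85141298  12.03925746]
1 0.0074 -0.0144 0.017 
2 0.0163 -0.0279 0.033 
3 0.0267 -0.0405 0.05 
4 0.0383 -0.0521 0.067 
5 0.0511 -0.0624 0.083 
6 0.065 -0.0713 0.1 
7 0.0797 -0.0788 0.117 
8 0.0952 -0.0848 0.133 
9 0.1112 -0.0891 0.15 half-2 rel
10 0.1276 -0.0918 0.167 half-2 rel
11 0.1443 -0.0928 0.183 half-2 rel
12 0.1609 -0.0921 0.2 half-2 rel
13 0.1775 -0.0897 0.217 half-2 rel
14 0.1936 -0.0856 0.233 half-2 rel
15 0.2093 -0.0799 0.25 half-2 rel
16 0.2243 -0.0727 0.267 half-2 rel
```

```bash
python3 -m creep '[[0,0.0065,-0.0144,0,0,0],[0,0.0145,-0.0279,0,0,0],[0,0.024,-0.0405,0,0,0],[0,0.0346,-0.0521,0,0,0],[0,0.0465,-0.0624,0,0,0],[0,0.0595,-0.0713,0,0,0],[0,0.0733,-0.0788,0,0,0],[0,0.0878,-0.0848,0,0,0]]' 0 30
python3 - <<'E'
from h import *
f=grab("scene");cv2.imwrite("pics/s1.png",f["color"][150:340,40:300].repeat(2,0).repeat(2,1))
E
```

```text
clock: 3.73
tool_pos: [0.5382, -0.3345, 0.2599]
tool_rot: [-180.0, 0.1, 91.5]
contact_force: [-6.6, -3.1, 10.7]
finger_gap: 0.112
grasp_force: 39.0
```

View pics/s1.png

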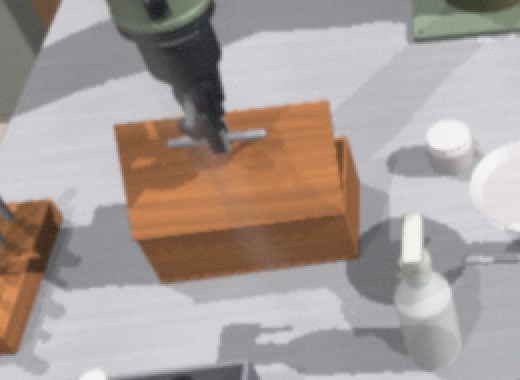

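The lid is lifting, with the bar held in the fingers at about (215,138) in the crop. I'll carry on round the arc.

```bash
python3 -m creep '[[0,0.017,-0.0043,0.033,0,0],[0,0.0343,-0.007,0.067,0,0],[0,0.0519,-0.008,0.1,0,0],[0,0.0695,-0.0073,0.133,0,0],[0,0.087,-0.0049,0.167,0,0],[0,0.104,-0.0008,0.2,0,0],[0,0.1206,0.0049,0.233,0,0],[0,0.1365,0.0121,0.267,0,0]]'
python3 -m creep '[[0,0,0,0,0,0],[0,0,0,0,0,0]]'
python3 - <<'E'
from h import *
f=grab("scene");cv2.imwrite("pics/s2.png",f["color"][150:340,40:300].repeat(2,0).repeat(2,1))
E
```

```text
clock: 4.45
tool_pos: [0.6479, -0.3317, 0.2501]
tool_rot: [-168.0, 0.2, 91.5]
contact_force: [-3.6, -8.8, -1.3]
finger_gap: 0.111
grasp_force: 36.9
clock: 4.62
tool_pos: [0.6487, -0.3317, 0.2491]
tool_rot: [-168.2, 0.2, 91.6]
contact_force: [3.5, -5.5, 5.0]
finger_gap: 0.111
grasp_force: 38.2
```

View pics/s2.png

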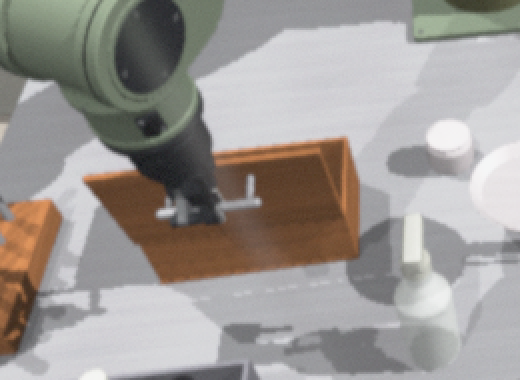

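The lid now stands slightly past vertical, with the bar at about (205,207) in the crop. Next I release it and withdraw upwards.

```bash
python3 -m creep '[[0,0,0,0,0,0],[0,0,0,0,0,0],[0,0,-0.01,0,0,0],[0,0,-0.03,0,0,0],[0,0,-0.06,0,0,0],[0,0,-0.09,0,0,0],[0,0,-0.12,0,0,0],[0,0,-0.12,0,0,0]]' 28
python3 - <<'E'
from h import *
f=grab("top");p=pts(f)
v,u=np.mgrid[0:480,0:640]
for a in(0,):
  for y in(-.42,-.4,-.25,-.23):
    m=(abs(p[...,1]-y)<.006)&(p[...,0]>.42)&(p[...,0]<.72)&(p[...,2]>.1); q=p[m]; print(y,len(q), q[q[:,2].argmax()].round(3) if len(q) else '',q[:,0].max() if len(q) else '')
plan(([.50,-.335,.36],[180,0,91.1]))
E
```

```text
clock: 5.33
tool_pos: [0.6543, -0.3234, 0.3413]
tool_rot: [-169.2, 0.6, 91.8]
contact_force: [-0.0, 0.8, 1.3]
finger_gap: 0.327
grasp_force: 0.0
-0.42 1 [ 0.581 -0.425  0.104] 0.5807646766530989
-0.4 0  
-0.25 1390 [ 0.69  -0.255  0.616] 0.6942529761921677
-0.23 1132 [ 0.643 -0.235  0.592] 0.6436472088821555
[np.float64(-0.0091), np.float64(-0.1937), np.float64(0.0119), np.float64(-0.2475), np.float64(0.0111), np.float64(0.012)]
```

```bash
python3 -m creep '[[-0.009,-0.05,-0.01,-0.06,0,0],[-0.009,-0.09,0,-0.12,0,0],[-0.009,-0.14,0,-0.2,0.011,0.01],[-0.009,-0.19,0.005,-0.247,0.011,0.01],[-0.009,-0.21,0.01,-0.247,0.011,0.01],[-0.009,-0.22,0.01,-0.247,0.011,0.01],[-0.009,-0.22,0.01,-0.247,0.011,0.01]]' 60
python3 - <<'E'
from h import *
f=grab("wrist");cv2.imwrite("pics/w2.png",f["color"]);np.savez("w2.npz",p=pts(f),c=f["color"])
f=grab("scene");p=pts(f)
m=(p[...,0]>.55)&(p[...,0]<.68)&(p[...,1]<-.24)&(p[...,1]>-.44)&(p[...,2]>.11)&(p[...,2]<.25);q=p[m]
print(len(q)); print(np.polyfit(q[:,2],q[:,0],1),q[:,2].max())
E
```

```text
clock: 5.97
tool_pos: [0.5448, -0.3357, 0.3581]
tool_rot: [-179.5, -0.2, 91.2]
contact_force: [1.7, -1.7, 0.3]
finger_gap: 0.703
grasp_force: 0.0
2366
[0.33771847 0.56055458] 0.22378645292051913
```

View pics/w2.png

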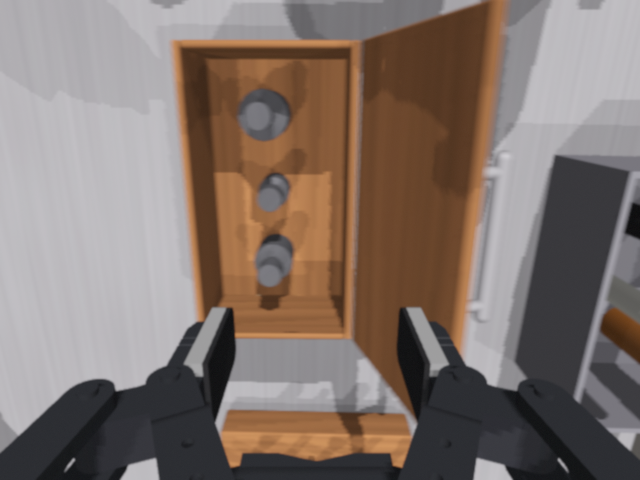

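The lid leans back fully open. The wrist view shows the big weight at (262,115), the small one at (272,190) and the middle one at (273,262).

Run:
```python
from h import *
D=np.load("w2.npz");p=D["p"]
for (u,v) in((258,114),(268,196),(269,271)):
    w=p[v-25:v+26,u-25:u+26].reshape(-1,3); zt=np.percentile(w[:,2],97)
    q=w[(w[:,2]>zt-.006)]; print(zt.round(4),cv2.minEnclosingCircle((q[:,:2]*1000).astype(np.float32)),len(q),q.mean(0).round(4))
m=(p[...,1]<-.19)&(p[...,1]>-.5)&(p[...,2]>.082)&(p[...,2]<.095)&(p[...,0]<.59);q=p[m];print(cv2.minAreaRect((q[:,:2]*1000).astype(np.float32)))
plan(([.505,-.27,.20],[180,0,91.1]))
```

```text
0.0833 ((514.92626953125, -262.4458312988281), 29.48709487915039) 645 [ 0.4977 -0.2669  0.0882]
0.0651 ((520.6362915039062, -301.49774169921875), 51.29795837402344) 494 [ 0.5033 -0.3371  0.065 ]
0.075 ((521.711669921875, -335.6325988769531), 82.9425277709961) 467 [ 0.5041 -0.4021  0.0801]
((507.7931213378906, -337.304443359375), (143.233642578125, 250.0447998046875), 0.8932409882545471)
[np.float64(0.083), np.float64(-0.0403), np.float64(0.1998), np.float64(-0.0162), np.float64(-0.0067), np.float64(-0.0052)]
```

Run:
```python
from h import *
D=np.load("w2.npz");p=D["p"]
for y,z in((-.27,.084),(-.337,.066),(-.404,.076)):
    q=p[(abs(p[...,2]-z)<.004)&(abs(p[...,0]-.505)<.035)&(abs(p[...,1]-y)<.028)]; print(len(q),np.median(q,0).round(4),cv2.minEnclosingCircle((q[:,:2]*1000).astype(np.float32)))
```

```text
626 [ 0.4967 -0.2669  0.0823] ((496.6702880859375, -267.2723083496094), 10.982129096984863)
472 [ 0.5032 -0.3376  0.0644] ((503.07342529296875, -337.8580017089844), 10.938177108764648)
427 [ 0.5035 -0.405   0.0744] ((503.2481994628906, -405.41461181640625), 11.029045104980469)
```

Run:
```python
from h import *
plan(([.4967,-.267,.20],[180,0,91.1]))
```

```text
[np.float64(0.0869), np.float64(-0.0506), np.float64(0.1999), np.float64(-0.0162), np.float64(-0.0067), np.float64(-0.0052)]
```

```bash
python3 -m creep '[[0.04,-0.025,0.02,-0.016,-0.007,-0.005],[0.087,-0.051,0.05,-0.016,-0.007,-0.005],[0.087,-0.051,0.1,-0.016,-0.007,-0.005],[0.087,-0.051,0.15,-0.016,-0.007,-0.005],[0.087,-0.051,0.2,-0.016,-0.007,-0.005],[0.087,-0.051,0.2,-0.016,-0.007,-0.005],[0.087,-0.051,0.2,-0.016,-0.007,-0.005],[0.087,-0.051,0.2,-0.016,-0.007,-0.005]]' 48
python3 - <<'E'
from h import *
plan(([.4967,-.267,.129],[180,0,91.1]))
E
```

```text
clock: 6.73
tool_pos: [0.503, -0.2682, 0.2007]
tool_rot: [179.7, 0.2, 91.3]
contact_force: [-0.5, -1.4, 1.6]
finger_gap: 0.564
grasp_force: 0.0
[np.float64(0.002), np.float64(-0.0083), np.float64(0.0895), np.float64(0.0069), np.float64(0.0043), np.float64(0.0052)]
```

```bash
python3 -m creep '[[0.002,-0.008,0.02,0.007,0.004,0.005],[0.002,-0.008,0.04,0.007,0.004,0.005],[0.002,-0.008,0.06,0.007,0.004,0.005],[0.002,-0.008,0.08,0.007,0.004,0.005],[0.002,-0.008,0.09,0.007,0.004,0.005],[0.002,-0.008,0.09,0.007,0.004,0.005],[0.002,-0.008,0.09,0.007,0.004,0.005],[0.002,-0.008,0.09,0.007,0.004,0.005]]'
python3 -m creep '[[0,0,0,0,0,0],[0,0,0,0,0,0],[0,0,0,0,0,0],[0,0,0,0,0,0],[0,0,0,0,0,0]]' 0 40
python3 - <<'E'
from h import *
plan(([.4967,-.267,.32],[180,0,91.1]),([.56,-.12,.32],[180,0,91]),([.60,.042,.30],[180,0,90]))
E
```

```text
clock: 7.4
tool_pos: [0.4971, -0.2669, 0.1287]
tool_rot: [179.9, 0.0, 91.1]
contact_force: [0.7, -0.6, -0.4]
finger_gap: 0.561
grasp_force: 0.0
clock: 7.82
tool_pos: [0.4969, -0.2667, 0.1281]
tool_rot: [180.0, 0.0, 91.1]
contact_force: [-0.6, 1.2, 9.0]
finger_gap: 0.239
grasp_force: 38.7
[np.float64(-0.0005), np.float64(-0.0001), np.float64(-0.2399), np.float64(0.0008), np.float64(0.0005), np.float64(-0.0002)]
[np.float64(0.1822), np.float64(0.0826), np.float64(0.0), np.float64(-0.0), np.float64(-0.0), np.float64(0.0022)]
[np.float64(0.2016), np.float64(0.0535), np.float64(0.025), np.float64(0.0), np.float64(-0.0), np.float64(0.0222)]
```

```bash
python3 -m creep '[[0,0,-0.02,0,0,0],[0,0,-0.05,0,0,0],[0,0,-0.09,0,0,0],[0,0,-0.13,0,0,0],[0,0,-0.17,0,0,0],[0,0,-0.21,0,0,0],[0,0,-0.24,0,0,0],[0,0,-0.24,0,0,0]]' 0 50
python3 -m creep '[[0.03,0.01,0,0,0,0],[0.07,0.027,0,0,0,0],[0.11,0.043,0,0,0,0],[0.16,0.06,0,0,0,0],[0.21,0.08,0,0,0,0],[0.26,0.1,0,0,0,0],[0.31,0.115,0,0,0,0],[0.35,0.127,0,0,0,0]]'
python3 -m creep '[[0.02,0.005,0,0,0,0],[0.03,0.008,0,0,0,0],[0.034,0.009,0,0,0,0],[0.034,0.009,0,0,0,0],[0.034,0.009,0,0,0,0]]'
python3 - <<'E'
from h import *
plan(([.60,.042,.21],[180,0,91]))
f=grab("wrist");cv2.imwrite("pics/w3.png",f["color"])
p=pts(f); q=p[(p[...,2]>.129)&(p[...,2]<.145)&(abs(p[...,0]-.6)<.1)&(abs(p[...,1]-.017)<.085)]
print(len(q),cv2.minEnclosingCircle((q[:,:2]*1000).astype(np.float32)),np.percentile(q[:,2],95))
q=p[(p[...,2]>.11)&(p[...,2]<.128)&(abs(p[...,0]-.6)<.05)&(abs(p[...,1]-.017)<.05)];print(np.median(q,0))
E
```

```text
clock: 8.48
tool_pos: [0.4972, -0.2672, 0.3237]
tool_rot: [179.7, 0.2, 91.1]
contact_force: [1.0, 0.5, -3.9]
finger_gap: 0.233
grasp_force: 49.4
clock: 9.15
tool_pos: [0.593, 0.0183, 0.3183]
tool_rot: [-179.9, -0.0, 91.2]
contact_force: [-0.4, 0.2, -4.7]
finger_gap: 0.234
grasp_force: 49.5
clock: 9.57
tool_pos: [0.5994, 0.0412, 0.3191]
tool_rot: [-179.9, 0.0, 91.0]
contact_force: [0.4, -0.2, -4.9]
finger_gap: 0.239
grasp_force: 49.5
[np.float64(0.0011), np.float64(0.0009), np.float64(0.1364), np.float64(-0.0012), np.float64(0.0007), np.float64(-0.0002)]
5143 ((601.142578125, 18.307798385620117), 74.712890625) 0.1345597211573302
[0.60044143 0.04199247 0.12095409]
```

View pics/w3.png

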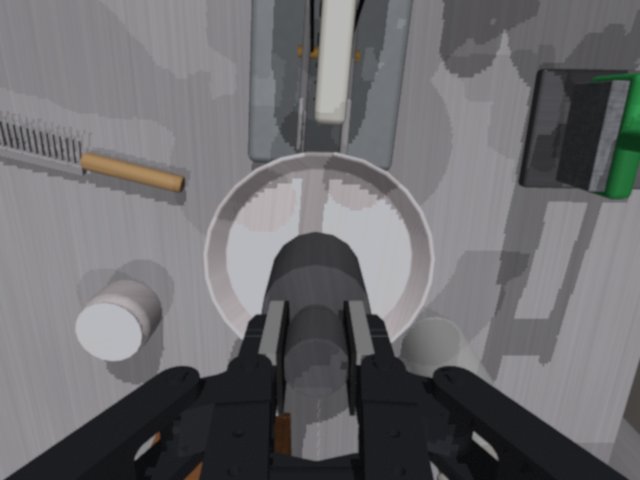

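The wrist view shows the held weight above the dish, with the dish ring centred at about (320,260). Now I lower it.

```bash
python3 -m creep '[[0,0,0.02,0,0,0],[0,0,0.045,0,0,0],[0,0,0.07,0,0,0],[0.001,0.001,0.085,0,0,0],[0.001,0.001,0.09,0,0,0],[0.001,0.001,0.092,0,0,0],[0.001,0.001,0.092,0,0,0],[0.001,0.001,0.092,0,0,0]]'
python3 -m creep '[[0,0,0.001,0,0,0],[0,0,0.002,0,0,0],[0,0,0.003,0,0,0],[0,0,0.003,0,0,0],[0,0,0.003,0,0,0]]'
```

```text
clock: 10.28
tool_pos: [0.6006, 0.043, 0.2465]
tool_rot: [180.0, -0.0, 91.1]
contact_force: [0.7, 0.2, -4.7]
finger_gap: 0.238
grasp_force: 49.5
clock: 10.7
tool_pos: [0.6005, 0.0433, 0.2435]
tool_rot: [180.0, 0.0, 91.1]
contact_force: [-0.1, -1.1, 0.3]
finger_gap: 0.238
grasp_force: 49.9
```

```bash
python3 -m creep '[[0,0,0,0,0,0],[0,0,0,0,0,0],[0,0,0,0,0,0],[0,0,-0.01,0,0,0],[0,0,-0.03,0,0,0],[0,0,-0.06,0,0,0],[0,0,-0.09,0,0,0],[0,0,-0.1,0,0,0]]' 36
python3 -m creep '[[0,0,-0.01,0,0,0],[-0.05,0,-0.01,0,0,0],[-0.1,0,-0.01,0,0,0],[-0.15,-0.03,-0.01,0,0,0],[-0.2,-0.06,-0.01,0,0,0],[-0.25,-0.08,-0.01,0,0,0],[-0.3,-0.1,-0.01,0,0,0],[-0.34,-0.12,-0.01,0,0,0]]'
python3 - <<'E'
from h import *
for n in("scene","top"):
    f=grab(n);p=pts(f)
    q=p[(p[...,2]>.105)&(p[...,2]<.155)&(abs(p[...,0]-.6)<.1)&(abs(p[...,1]-.017)<.085)]
    r=np.hypot(q[:,0]-.601,q[:,1]-.018); print(n,"rim z",np.percentile(q[(r>.068)&(r<.077)][:,2],[50,80,95]),"floor",np.median(q[(r<.055)][:,2]))
    q=p[(p[...,2]>.165)&(abs(p[...,0]-.6)<.1)&(p[...,1]>.24)&(p[...,1]<.36)&(p[...,2]<.22)];
    print("jar top",len(q),np.median(q,0),np.percentile(q[:,2],[50,90]))
    q=p[(p[...,2]>.175)&(p[...,2]<.215)&(abs(p[...,0]-.6)<.04)&(abs(p[...,1]-.043)<.04)]; print("knob",len(q),np.median(q,0) if len(q) else'')
    cv2.imwrite(f"pics/{n}3.png",f["color"])
plan(([.503,-.338,.20],[180,0,91.1]),([.503,-.405,.20],[180,0,91.1]))
E
```

```text
clock: 11.37
tool_pos: [0.6009, 0.0431, 0.327]
tool_rot: [179.8, 0.0, 91.1]
contact_force: [-0.0, -0.5, 0.9]
finger_gap: 0.417
grasp_force: 0.0
clock: 12.03
tool_pos: [0.5113, -0.2257, 0.3312]
tool_rot: [-180.0, -0.0, 91.1]
contact_force: [0.4, -1.4, 0.1]
finger_gap: 0.421
grasp_force: 0.0
scene rim z [0.12609296 0.12788193 0.12940656] floor 0.11510176603400207
jar top 697 [0.62814942 0.29117472 0.18416385] [0.18416385 0.18602119]
knob 99 [0.60716638 0.04248972 0.1910379 ]
top rim z [0.1261517  0.12885007 0.13136389] floor 0.1152683792147342
jar top 871 [0.61499523 0.29078326 0.18500708] [0.18500708 0.18857199]
knob 88 [0.5967985  0.04123543 0.19196912]
[np.float64(-0.1342), np.float64(-0.0087), np.float64(0.1649), np.float64(-0.0023), np.float64(0.0034), np.float64(-0.0113)]
[np.float64(-0.0837), np.float64(-0.0016), np.float64(-0.0), np.float64(0.0), np.float64(0.0), np.float64(0.0)]
```

With only the big weight in, the dish floor is about 12 mm above level and the jar about 15 mm below. That puts the tilt near 0.097 rad and the shortfall near 250 g, so the middle weight is the one to add. I'll fetch it and re-measure the settled beam on the way.

```bash
python3 -m creep '[[-0.05,-0.004,0.01,0,0,0],[-0.1,-0.008,0.03,0,0,-0.01],[-0.15,-0.01,0.06,0,0,-0.01],[-0.2,-0.01,0.1,0,0,-0.01],[-0.218,-0.01,0.14,0,0,-0.01],[-0.218,-0.01,0.165,0,0,-0.01],[-0.218,-0.01,0.165,0,0,-0.01],[-0.218,-0.01,0.165,0,0,-0.01]]' 48
python3 - <<'E'
from h import *
f=grab("top");p=pts(f)
q=p[(p[...,2]>.105)&(p[...,2]<.155)&(abs(p[...,0]-.6)<.1)&(abs(p[...,1]-.017)<.085)]
r=np.hypot(q[:,0]-.601,q[:,1]-.018); a=np.median(q[(r<.055)][:,2])
q=p[(p[...,2]>.165)&(abs(p[...,0]-.6)<.1)&(p[...,1]>.24)&(p[...,1]<.36)&(p[...,2]<.22)]; b=np.median(q[:,2])
print(a,b,(a-b+.097)/.28/.039*100,"g")
plan(([.503,-.405,.1195],[180,0,91.1]))
f=grab("wrist");p=pts(f)
q=p[(abs(p[...,2]-.075)<.004)&(abs(p[...,0]-.503)<.035)&(abs(p[...,1]+.405)<.028)]; print(len(q),cv2.minEnclosingCircle((q[:,:2]*1000).astype(np.float32)) if len(q) else '')
E
```

```text
clock: 12.8
tool_pos: [0.5075, -0.398, 0.1989]
tool_rot: [-179.9, -0.1, 91.5]
contact_force: [-0.1, 0.6, 1.6]
finger_gap: 0.563
grasp_force: 0.0
0.1155732841890631 0.18508696275011627 251.70624028339589 g
[np.float64(-0.0085), np.float64(-0.0067), np.float64(0.1013), np.float64(0.0), np.float64(0.0001), np.float64(0.0106)]
1404 ((503.0752258300781, -405.2516784667969), 11.185604095458984)
```

```bash
python3 -m creep '[[-0.0085,-0.0065,0.01,0,0,0.01],[-0.0085,-0.0065,0.03,0,0,0.01],[-0.0085,-0.0065,0.05,0,0,0.01],[-0.0085,-0.0065,0.07,0,0,0.01],[-0.0085,-0.0065,0.09,0,0,0.01],[-0.0085,-0.0065,0.0995,0,0,0.01],[-0.0085,-0.0065,0.0995,0,0,0.01],[-0.0085,-0.0065,0.0995,0,0,0.01]]'
python3 -m creep '[[0,0,0,0,0,0],[0,0,0,0,0,0],[0,0,0,0,0,0],[0,0,0,0,0,0],[0,0,0,0,0,0]]' 0 50
python3 -m creep '[[0,0,-0.02,0,0,0],[0,0,-0.05,0,0,0],[0,0,-0.09,0,0,0],[0,0,-0.13,0,0,0],[0,0,-0.17,0,0,0],[0,0,-0.21,0,0,0],[0,0,-0.25,0,0,0],[0,0,-0.25,0,0,0]]'
python3 - <<'E'
from h import *
plan(([.56,-.15,.32],[180,0,91.1]),([.601,-.009,.32],[180,0,91.1]))
E
```

```text
clock: 13.57
tool_pos: [0.5027, -0.4058, 0.1205]
tool_rot: [180.0, 0.0, 91.1]
contact_force: [0.1, -0.5, 0.4]
finger_gap: 0.567
grasp_force: 0.0
clock: 13.98
tool_pos: [0.503, -0.4059, 0.1207]
tool_rot: [179.9, 0.1, 91.1]
contact_force: [0.5, 1.6, 6.5]
finger_gap: 0.239
grasp_force: 48.7
clock: 14.65
tool_pos: [0.5031, -0.4066, 0.326]
tool_rot: [179.7, 0.3, 91.1]
contact_force: [0.6, -0.2, -2.5]
finger_gap: 0.24
grasp_force: 49.6
[np.float64(0.3194), np.float64(0.0771), np.float64(0.0061), np.float64(0.007), np.float64(0.007), np.float64(-0.0003)]
[np.float64(0.1752), np.float64(0.0546), np.float64(0.0), np.float64(0.0), np.float64(0.0), np.float64(0.0)]
```

```bash
python3 -m creep '[[0.03,0.007,0,0,0,0],[0.07,0.017,0,0,0,0],[0.11,0.027,0,0,0,0],[0.155,0.037,0,0,0,0],[0.2,0.048,0,0,0,0],[0.245,0.06,0,0,0,0],[0.29,0.07,0,0,0,0],[0.32,0.077,0.005,0,0,0]]'
python3 -m creep '[[0.04,0.012,0,0,0,0],[0.08,0.025,0,0,0,0],[0.12,0.037,0,0,0,0],[0.15,0.047,0,0,0,0],[0.17,0.053,0,0,0,0],[0.175,0.0545,0,0,0,0],[0.175,0.0545,0,0,0,0],[0.175,0.0545,0,0,0,0]]'
python3 - <<'E'
from h import *
print(.1207-.006)
plan(([.601,-.009,.1147+.1155],[180,0,91.1]))
f=grab("wrist");p=pts(f)
q=p[(abs(p[...,2]-.192)<.006)&(abs(p[...,0]-.6)<.03)&(abs(p[...,1]-.043)<.03)]; print(len(q),cv2.minEnclosingCircle((q[:,:2]*1000).astype(np.float32)) if len(q) else '')
q=p[(p[...,2]>.123)&(p[...,2]<.14)&(abs(p[...,0]-.6)<.1)&(abs(p[...,1]-.017)<.085)]
print(len(q),cv2.minEnclosingCircle((q[:,:2]*1000).astype(np.float32)))
E
```

```text
clock: 15.32
tool_pos: [0.56, -0.1448, 0.316]
tool_rot: [180.0, -0.1, 91.2]
contact_force: [-0.2, 0.5, -3.5]
finger_gap: 0.235
grasp_force: 49.6
clock: 15.98
tool_pos: [0.6, -0.0085, 0.3156]
tool_rot: [-180.0, 0.0, 91.1]
contact_force: [-0.5, -0.2, -3.0]
finger_gap: 0.237
grasp_force: 49.6
0.1147
[np.float64(-0.0006), np.float64(0.0013), np.float64(0.1067), np.float64(-0.001), np.float64(0.0006), np.float64(-0.0011)]
1843 ((600.2445068359375, 42.434791564941406), 10.965813636779785)
7055 ((601.191162109375, 17.686115264892578), 74.76171875)
```

```bash
python3 -m creep '[[0,0,0.02,0,0,0],[0,0,0.045,0,0,0],[0,0,0.07,0,0,0],[-0.0006,0.001,0.09,0,0,0],[-0.0006,0.001,0.1,0,0,0],[-0.0006,0.001,0.103,0,0,0],[-0.0006,0.001,0.105,0,0,0],[-0.0006,0.001,0.107,0,0,0]]'
python3 -m creep '[[0,0,0.002,0,0,0],[0,0,0.004,0,0,0],[0,0,0.006,0,0,0],[0,0,0.009,0,0,0],[0,0,0.012,0,0,0],[0,0,0.014,0,0,0],[0,0,0.016,0,0,0],[0,0,0.0175,0,0,0]]'
python3 -m creep '[[0,0,0,0,0,0],[0,0,0,0,0,0],[0,0,0,0,0,0],[0,0,0,0,0,0]]'
```

```text
clock: 16.7
tool_pos: [0.6013, -0.0086, 0.2308]
tool_rot: [180.0, 0.0, 91.1]
contact_force: [0.2, -0.1, -1.4]
finger_gap: 0.239
grasp_force: 49.7
clock: 17.37
tool_pos: [0.6011, -0.0082, 0.2159]
tool_rot: [-180.0, -0.0, 91.1]
contact_force: [1.5, -1.0, 1.2]
finger_gap: 0.236
grasp_force: 49.9
clock: 17.7
tool_pos: [0.601, -0.0081, 0.2161]
tool_rot: [-180.0, -0.0, 91.1]
contact_force: [0.1, -0.3, -0.3]
finger_gap: 0.236
grasp_force: 49.9
```

```bash
python3 -m creep '[[0,0,0,0,0,0],[0,0,0,0,0,0],[0,0,0,0,0,0],[0,0,-0.01,0,0,0],[0,0,-0.03,0,0,0],[0,0,-0.06,0,0,0],[0,0,-0.1,0,0,0],[0,0,-0.13,0,0,0]]' 36
python3 -m creep '[[0,0,-0.03,0,0,0],[-0.03,-0.04,-0.04,0,0,0],[-0.06,-0.08,-0.04,0,0,0],[-0.1,-0.12,-0.04,0,0,0],[-0.14,-0.16,-0.04,0,0,0],[-0.18,-0.19,-0.04,0,0,0],[-0.2,-0.2,-0.04,0,0,0],[-0.2,-0.2,-0.04,0,0,0]]'
python3 -m creep '[[0,0,0,0,0,0],[0,0,0,0,0,0],[0,0,0,0,0,0],[0,0,0,0,0,0],[0,0,0,0,0,0],[0,0,0,0,0,0],[0,0,0,0,0,0],[0,0,0,0,0,0]]'
python3 - <<'E'
from h import *
f=grab("top");p=pts(f)
q=p[(p[...,2]>.085)&(p[...,2]<.115)&(abs(p[...,0]-.6)<.1)&(abs(p[...,1]-.017)<.085)]
r=np.hypot(q[:,0]-.601,q[:,1]-.018); a=np.median(q[(r<.055)][:,2])
q=p[(p[...,2]>.185)&(abs(p[...,0]-.6)<.1)&(p[...,1]>.24)&(p[...,1]<.36)&(p[...,2]<.23)]; b=np.median(q[:,2])
print(a,b,(a-b+.097)/.28,"rad")
cv2.imwrite("pics/t4.png",f["color"][100:380,180:580])
g=grab("scene")["color"]
cv2.imwrite("pics/s4.png",cv2.resize(g[170:310,90:470],None,fx=2,fy=2,interpolation=cv2.INTER_CUBIC))
E
```

```text
clock: 18.37
tool_pos: [0.6011, -0.0083, 0.3228]
tool_rot: [180.0, 0.0, 91.1]
contact_force: [-0.4, -0.4, 1.0]
finger_gap: 0.421
grasp_force: 0.0
clock: 19.03
tool_pos: [0.4416, -0.1752, 0.3534]
tool_rot: [180.0, 0.1, 90.7]
contact_force: [0.5, -0.0, 0.2]
finger_gap: 0.419
grasp_force: 0.0
clock: 19.7
tool_pos: [0.4443, -0.1711, 0.3521]
tool_rot: [-180.0, -0.0, 91.1]
contact_force: [0.5, 0.3, 0.6]
finger_gap: 0.421
grasp_force: 0.0
0.09897252501675713 0.20167158832511367 -0.02035379752984478 rad
```

View pics/s4.png

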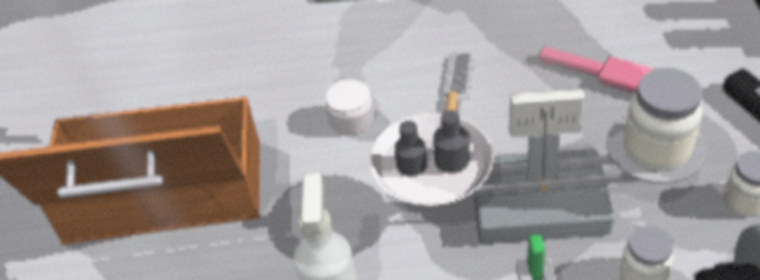

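View pics/t4.png

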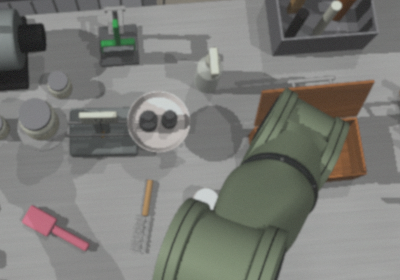

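Both weights stand in the dish at about (410,150) and (452,147) in the scene crop. The pointer rests between the thick marks, and the measured tilt is 0.02 rad, inside the 0.038 limit. The lid is open and the other things are where they were.

```bash
python3 -c "
from cell import job; print(job.job_done())"
```

```text
the job is handed in; nothing more can be done
None
```

I handed the job in at about 20 s: the 450 g and 300 g weights stand in the dish, the beam is level (measured tilt about 0.02 rad, limit 0.038), the lid stays open, and the 150 g weight is still in the chest.

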